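# Seat a cylinder body in the assembly nest and close the cam clamp

## Robot

A 6-joint arm with a two-finger parallel gripper is mounted at the origin on a cart in front of the work surface, level with it; the furniture and walls round the work are solid. World frame = base frame: x ahead of the robot, y to its left, z up, the work surface at z = 0. Lengths are in m, angles in rad, forces in N, time in s.
With the tool pointing down it reaches from about 0.35 to 0.975 m from the base axis. Payload 4.9 kg.
Tool frame: the origin (TCP) lies midway between the tips of the shut fingers; the grasp point (between the pads) lies 19 mm behind it; x points along the fingers, z is the direction in which the jaws open and shut, and the axes are right-handed (so a half turn about x gives the same grasp; the last joint's range is limited). The gripper opens to 85 mm and grips with 20 to 120 N. Pads are 22 mm wide; open, the fingers measure 114 mm over their backs; the gripper's body (76 mm by 85 mm) begins 54 mm behind the grasp point. The pads swing forward as they close: fully open they stand 13 mm farther back than shut.
Start: joints at [0.991, 0.053, 1.613, -0, 1.476, -0.119], TCP at [0.278, 0.56, 0.231] pointing down, gripper open.
Joint ranges: [-3.01, 3.01], [-1.01, 2.22], [0.06, 2.58], [-1.02, 4.17], [0.09, 2.62], [-3.14, 3.14]. Speed limits (rad/s): [2.57, 2.57, 3.14, 3.14, 3.14, 3.14].

## Interface

Orientations are given as a unit quaternion [w, x, y, z].
In Python, from plant import state, cams, workorder, nets gives the robot as it stands.
- The arm moves only by the tool play_rows, never from a script. Its argument "motion" is a list of rows, each a list of 3 entries, a list of its own where there are three numbers: the closure, from -1 (fully open) to 1 (shut), then the shift along the world's x, y, z in m, then the turn about the world's z in rad. A call has 1 to 5 rows; each row is the pose to reach, as a shift and turn from the pose commanded when the call began; what a row does not reach only later rows make up. A row lasts 1/10 s, in which the tool goes at most 50 mm and 8.59 degrees, less where a joint would pass 70% of its speed; a pose out of reach is approached as far as the arm can. A call with a gripper value outside its range is refused whole. The fingers move at their own pace and stop on an object; the grip force is fixed at half the most. Time passes only in rows, so rows that repeat a pose let the fingers close. It gives the time, the measured TCP pose, the force and the opening at its end, in the units of the state.
- state(): the state, without advancing time (a new reading comes with each control period).
- cams.grab_frame(name): name is "side" or "top" or "wrist"; returns (picture, depth): 400x640x3 uint8, red, green, blue; 400x640 float32, m along the optical axis (not along the pixel's ray), 0 where there is no reading.
- cams.camera_info(name): a dict with "K" (3x3 intrinsics, pixels), "rvec" (rotation vector, rad) and "tvec" (3), from world to camera coordinates, as OpenCV has them. Camera axes: x right, y down, z forward; pixel columns grow to the right and rows downward; lengths in m; the calibration is good to about 2 mm. The wrist camera is an equidistant fisheye: a pixel r from the principal point sees the ray r / f radians off the axis. A picture is of the moment at which its call begins: read the wrist's pose just before it. camera_info takes no time and is no camera call; for the wrist camera it gives the pose at the moment of the call.
- workorder.job_done(): hands the job in, once; it reports no verdict.
Trained networks look in the newest picture that a camera, given by its name, has taken for a name from the list of things; names that differ only in an ending like _2 or _b are one class to them, and where a whole thing is asked for, a point or a joint stands for the part that bears it (a point fixed in the world has none). Each returns a list of dicts, best first, with "score" (0 to 1); they miss things now and then, are a little off and sometimes report something else, mostly with a low value. They report only what shows in the picture. A call takes as long as a camera call. They do not tell look-alikes from the thing itself.
- nets.recognise(camera, target): "at" ([x, y, z] in m, in world coordinates, good to about 4 mm: the middle of the surface that is visible of it).
- nets.landmark_of(camera, target): "at" ([x, y, z] in m, in world coordinates, good to about 4 mm: a listed point, or the origin of a listed thing).
The state is a dict: "time": time; "joint_pos": joint angles; "joint_vel": joint speeds; "joint_efforts": joint torques, N m; "tool_pos": TCP position; "tool_rot": TCP orientation; "contact_force": force on the tool from outside, world axes, zero at the start; "ft_torque": the same for the moment, N m; "gripper_width": opening from 0.0 (shut) to 1.0 (fully open).
Only numpy, scipy, OpenCV 4.12 (cv2) and the standard library are available. Lean on these libraries where they do the work, as an engineer would, in place of code of your own. Each camera call takes 0.05 s, during which the arm holds its last target.

## Task

Get the cylinder body ready for its end cap: with a fingertip, push it along the nest, away from the loading end, until it sits fully home against the two buttons of the end stop. Then, with one finger against its arm, swing the cam lever with the black ball round as far as it goes, fully against its stop pin, so that the clamp holds the body tight and square, still home against the stop. Push only: lift or pick up nothing, and leave the loose parts and the grease pot round the fixture where they are.

Things in the scene. Friction and masses are not known exactly. Their poses are not given: they have to be found in the camera images.
- cylinder_body: light grey, nearly square pneumatic cylinder body, 60 x 60 mm and 58 mm high, 0.43 to 0.87 kg, loose on the polished, oiled plate (slides at 1 to 5 N); two dark round ports in one side. Origin: centre of its underside, z up. At the start it stands 18 to 45 mm short of home, its sides within about 1 degree of the fixture's axes.
- fixture: fixed clamping nest on the bench, its place and yaw differ from run to run. Aluminium base plate 155 x 170 x 12 mm, in the fixture's axes x -98 to 58, y -58 to 112 mm. The nest is a channel along x, open at the loading end (-x, towards the robot). Origin: bench level, below the centre of the seated cylinder body. Low guide strips (up to z 20) flank the loading end at y -38 to -30 and 40 to 48.
- nest_home (a point): point on top of the base plate (12 mm above the bench) where the centre of the cylinder body's underside lies when it is home: against the stop buttons in +x and the solid jaw in -y. Axes as the fixture's: +x is the way to push the body. While the clamp is open the body has 6 to 8.5 mm of side play, to +y.
- end_stop (a point): middle between the faces of the two round steel buttons on the dark end stop block, 32 mm above the bench; the body's +x side rests on them (x 30 mm in the fixture's axes). The block behind them is 18 x 46 mm and reaches 46 mm above the bench.
- solid_jaw (a point): middle of the face of the solid jaw, a dark steel block 60 mm long (x), 20 mm thick, up to 48 mm above the bench; its face is at y -30 mm in the fixture's axes and looks to +y.
- pad: brass pressure pad, 44 x 7 x 22 mm, in front of the cam-driven sliding jaw (on slide ways at fixture y 38 to 81, x -40 to 30, up to z 39 mm). The cam moves the jaw up to 11.5 mm to -y, 5.75 mm per rad. The pad touches the body from 0.4 to 1.5 rad of lever angle on, pushes it against the solid jaw, then yields about 3 mm on springs; about 17 N when closed. Origin: middle of its front face.
- clamp_lever (a joint): angle of the cam lever about its vertical pivot (rad), counter-clockwise from above: 0 fully open, 2.0 closed against its stop. Starts between 0 and 0.4, stays where it is left; takes 3 to 6 N at the arm's outer half. From the pivot the arm points at 70 degrees + this angle counter-clockwise from fixture +x: at first left and slightly ahead, closed back to -x.
- lever_pivot (a point): pivot axis of the lever at the arm's mid height, 50 mm above the bench; at x -5, y 80 mm in the fixture's axes. Hub of 12 mm radius, its screw head up to 65 mm above the bench; below it the steel spiral cam, reaching at most 27 mm from the axis, 22 to 40 mm above the bench. Axes as the fixture's.
- lever_arm (a point): point on the middle of the lever's straight steel arm, 72 mm from the pivot axis, 50 mm above the bench. The arm is 13 mm wide and 9 mm thick (45.5 to 54.5 mm above the bench); push the side away from the robot at the start (fixture +x side). Below its outer half is only the plate, and when closed the stop pin (8 mm thick, up to 54 mm) 45 mm from the pivot on its nest side.
- lever_knob (a point): centre of the black ball, 26 mm diameter, on top of the lever's outer end, 95 mm from the pivot axis and 74 mm above the bench.
- end_cap: loose machined square end cap, 56 x 56 x 18 mm, lying on the bench; leave alone. Origin: centre of its underside.
- piston: loose round piston, 40 mm diameter, 14 mm high, on the bench; leave alone. Origin: centre of its underside.
- piston_rod: loose chromed piston rod, 16 mm thick, 148 mm long along its y axis, on the bench; leave alone. Origin: underside, mid length.
- grease_pot: white grease pot with a red lid, 69 mm diameter, 54 mm high, left of the fixture; leave alone. Origin: centre of its underside.
There are look-alikes about, which are no part of the job. Leave any brown look-alike of the cylinder_body alone.

How it is judged:
By the outcome, as a careful person would: the job done as asked, in the order asked, and still so for the second after the job is handed in, with the robot touching nothing.
It also fails if it takes over 51 s, if anything falls off the work surface, if the arm or the gripper's body presses on something with over 40 N, if the wrist force passes 120 N, or if a joint passes its speed limit or range.

## Working session

There is one attempt and no reset: what is moved stays moved. The work goes in short steps, Python scripts to look and compute and a tool call to move; the robot and the scene stay as the last step left them, time stands still between calls to the robot, and variables do not carry over. Pictures are saved under pics/ and viewed, and the job is handed in when it is done.

Besides the shell and the picture viewer there is one more tool, called after "Call:" by a JSON object that holds its "api" and its "payload", one argument or row to a line. play_rows: Moves the arm, as the interface text tells. Its arguments: {"type":"object","properties":{"motion":{"type":"array","items":{"type":"array"}}},"required":["motion"]}

```bash
ls; mkdir -p pics; python3 - <<'E'
from plant import state,cams,workorder,nets
import cv2,numpy as np
s=state();print(s)
for c in ["side","top"]:
    p,d=cams.grab_frame(c); cv2.imwrite(f"pics/{c}0.png",p[:,:,::-1]); np.save(f"{c}0_d.npy",d)
    i=cams.camera_info(c);print(c,i)
    for t in ["cylinder_body","nest_home","end_stop","solid_jaw","pad","lever_pivot","lever_arm","lever_knob"]:
        print(c,t,[(np.round(r["at"],4),round(r["score"],2)) for r in nets.landmark_of(c,t)[:3]])
print(state()["time"])
E
```

```text
pics
{'time': 0.0, 'joint_pos': array([ 9.90997770e-01,  5.33300873e-02,  1.61427787e+00, -9.05704691e-06,
        1.47598371e+00, -1.19014525e-01]), 'joint_vel': array([ 8.63042243e-04, -9.84583376e-04,  3.25310029e-04,  5.27757297e-05,
       -2.49479813e-04,  1.10360895e-03]), 'joint_efforts': array([-1.04882536e-03, -3.93688560e+01, -3.70172882e+01, -3.82500812e-04,
        6.97395517e-03,  6.92566857e-06]), 'tool_pos': array([0.2775791 , 0.55929476, 0.23008924]), 'tool_rot': array([ 0.60032832, -0.37291031,  0.60160691,  0.37230759]), 'contact_force': array([-0.68779569,  0.09733813,  0.01226459]), 'ft_torque': array([ 0.02950073,  0.01858322, -0.08019328]), 'gripper_width': 0.9992160084806784}
side {'K': array([[454.17443829,   0.        , 317.49968615],
       [  0.        , 454.17443829, 204.36599245],
       [  0.        ,   0.        ,   1.        ]]), 'rvec': array([-0.01282956,  2.95933864, -1.00844615]), 'tvec': array([0.64327172, 0.02492535, 1.14486148])}
side cylinder_body [(array([ 0.5378, -0.0372,  0.0141]), 0.96), (array([ 8.313e-01,  1.961e-01, -1.000e-04]), 0.82),
[... 811 characters left out ...]
, -6.000e-04]), 0.71), (array([0.6643, 0.1778, 0.0019]), 0.6)]
top nest_home [(array([ 0.5584, -0.0308,  0.013 ]), 0.85)]
top end_stop [(array([ 0.5896, -0.0272,  0.0323]), 0.89), (array([ 0.5555, -0.0332,  0.0015]), 0.74)]
top solid_jaw [(array([ 0.566 , -0.0563,  0.0282]), 0.76)]
top pad [(array([0.5413, 0.0056, 0.0284]), 0.44), (array([ 0.5009, -0.2224,  0.0012]), 0.41)]
top lever_pivot [(array([0.5322, 0.0468, 0.0496]), 0.64), (array([ 5.056e-01, -2.921e-01,  2.000e-04]), 0.36)]
top lever_arm [(array([0.5165, 0.1141, 0.0509]), 0.57)]
top lever_knob [(array([0.5116, 0.1375, 0.0786]), 0.79), (array([ 0.5672, -0.0609,  0.0279]), 0.66), (array([ 5.042e-01, -2.215e-01,  5.000e-04]), 0.6)]
0.9
```

View pics/top0.png

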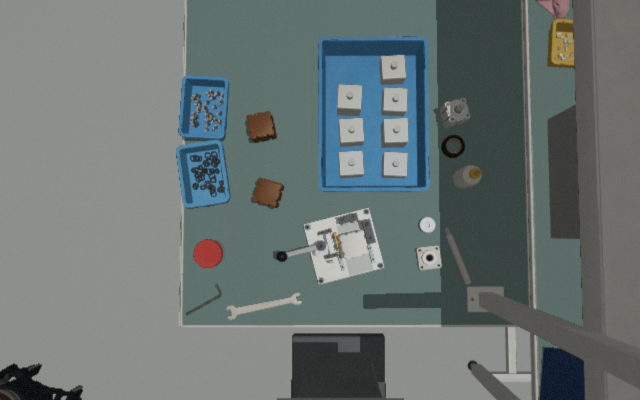

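View pics/side0.png

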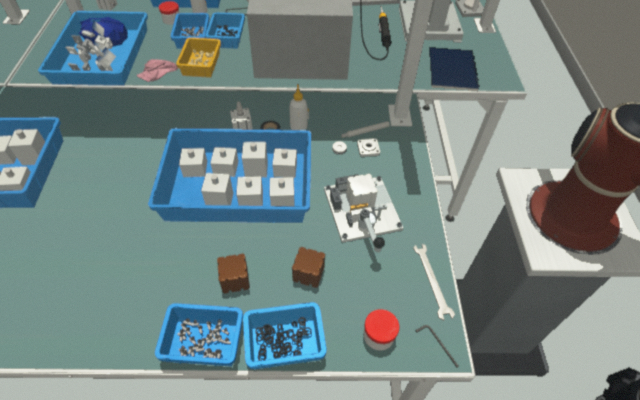

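```bash
python3 - <<'E'
import cv2
a=cv2.imread("pics/top0.png")
cv2.imwrite("pics/topcrop.png",cv2.resize(a[130:290,240:420],None,fx=4,fy=3.7,interpolation=cv2.INTER_CUBIC)[:600,:720])
E
```

```text
(no output)
```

View pics/topcrop.png

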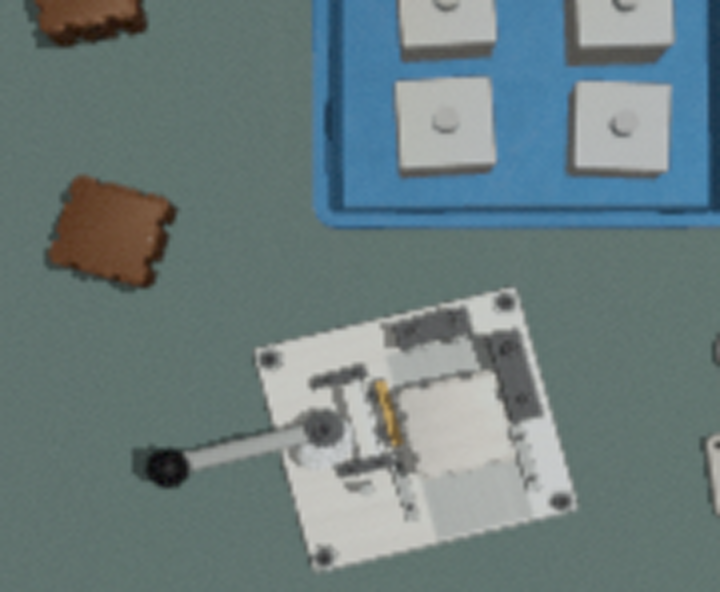

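The top view shows the fixture at about pixel (343,245). The light grey body stands in its nest at about (354,244). The brown look-alikes are at (261,126) and (268,192), the white-grey blocks in the blue bin have knobs, and the grease pot is at (208,254). The only body that fits is the one in the nest. Next I fit the fixture pose.

```bash
cat > h.py <<'E'
import cv2,numpy as np
from plant import cams
def ray_z(c,uv,z):
    i=cams.camera_info(c);R=cv2.Rodrigues(i["rvec"])[0];C=-R.T@i["tvec"]
    uv=np.atleast_2d(uv).astype(float)
    d=np.c_[(uv-i["K"][:2,2])/i["K"][0,0],np.ones(len(uv))]@R
    return C+d*((z-C[2])/d[:,2])[:,None]
def cloud(c,d):
    i=cams.camera_info(c);R=cv2.Rodrigues(i["rvec"])[0]
    v,u=np.mgrid[:400,:640]; K=i["K"]
    P=np.stack([(u-K[0,2])/K[0,0]*d,(v-K[1,2])/K[1,1]*d,d],-1)
    return (P-i["tvec"])@R
def rigid(F,W):
    F=np.array(F,float);W=np.array(W,float);f=F-F.mean(0);w=W-W.mean(0)
    a=np.arctan2((f[:,0]*w[:,1]-f[:,1]*w[:,0]).sum(),(f*w).sum())
    R=np.array([[np.cos(a),-np.sin(a)],[np.sin(a),np.cos(a)]])
    return a,W.mean(0)-R@F.mean(0),R
E
python3 - <<'E'
from h import *
c=ray_z("top",[(304.5,224.6),(368.7,208.4),(384.2,267.3),(319.5,284)],.012)
print(c.round(4))
F=[(58,112),(58,-58),(-98,-58),(-98,112)]
F=np.array(F)/1e3
a,t,R=rigid(F,c[:,:2]);print("plate",np.degrees(a),t,(c[:,:2]-(F@R.T+t)).round(4))
L=[(0,0),(30,0),(0,-30),(-5,80)]
W=[(.5592,-.0312),(.5893,-.0262),(.5643,-.0592),(.5322,.0462)]
a2,t2,R2=rigid(np.array(L)/1e3,W);print("lm",np.degrees(a2),t2,(np.array(W)-(np.array(L)/1e3@R2.T+t2)).round(4))
for c in ["top","side"]:
    P=cloud(c,np.load(f"{c}0_d.npy")).reshape(-1,3)
    f=(P[:,:2]-t)@R
    m=(np.abs(f[:,0]+20)<60)&(np.abs(f[:,1])<45e-3)&(np.abs(P[:,2]-.070)<.006)
    q=f[m];print(c,m.sum(),np.percentile(q,[2,50,98],axis=0).round(4),P[m,2].mean())
    q=q.astype(np.float32);print(cv2.minAreaRect(q*1000))
    m=(np.abs(P[:,2]-.074)<.016)&(np.hypot(f[:,0]+.005,f[:,1]-.08)<.12)&(f[:,1]>.14);print("knob",f[m].mean(0),P[m].mean(0))
E
```

```text
[[ 0.5853  0.0882  0.012 ]
 [ 0.6252 -0.072   0.012 ]
 [ 0.479  -0.1092  0.012 ]
 [ 0.4384  0.0511  0.012 ]]
plate 14.179132750767112 [ 0.5579727 -0.0317564] [[-0.0015 -0.0028]
 [-0.0032  0.0018]
 [ 0.0019  0.0027]
 [ 0.0028 -0.0018]]
lm 14.064254449956811 [ 0.55822497 -0.03124411] [[ 0.001   0.    ]
 [ 0.002  -0.0022]
 [-0.0012  0.0011]
 [-0.0017  0.0011]]
top 1313 [[-0.0467 -0.0432]
 [ 0.1184 -0.0089]
 [ 0.4506  0.0364]] 0.06969075974088768
((216.75772094726562, -0.2481536865234375), (89.44172668457031, 533.0487060546875), 89.94490814208984)
knob [-0.00366995  0.17536049] [0.51145925 0.13736269 0.08181689]
side 1403 [[-0.0468 -0.0426]
 [ 0.1776 -0.0055]
 [ 0.4609  0.0413]] 0.06942474473065657
((214.28012084960938, -0.09793853759765625), (89.84410095214844, 530.8543090820312), 89.9248046875)
knob [-0.00234595  0.18100332] [0.51136068 0.14315793 0.08057005]
```

```bash
python3 - <<'E'
from h import *
from plant import state
from scipy.spatial.transform import Rotation as Ro
s=state();q=s["tool_rot"];M=Ro.from_quat([q[1],q[2],q[3],q[0]]).as_matrix();print(M.round(3))
print("jaw dir yaw",np.degrees(np.arctan2(M[1,2],M[0,2])))
a=np.radians(14.1);t=np.array([.558,-.0315]);R=np.array([[np.cos(a),-np.sin(a)],[np.sin(a),np.cos(a)]])
for c in ["top","side"]:
    P=cloud(c,np.load(f"{c}0_d.npy")).reshape(-1,3)
    f=(P[:,:2]-t)@R
    m=(np.abs(f[:,0]+.03)<.06)&(np.abs(f[:,1])<.055)&(np.abs(P[:,2]-.070)<.006)
    q=f[m];print(c,m.sum(),np.percentile(q,[1,50,99],axis=0).round(4),P[m,2].mean(),cv2.minAreaRect((q*1000).astype(np.float32)))
W=lambda x,y:(t+R@np.array([x,y])).round(4)
print("pre push",W(-.115,-.002),"home contact",W(-.0445,-.002))
th=np.radians(90);print("pivot",W(-.005,.08))
E
```

```text
[[ 0.    -0.896  0.445]
 [ 0.     0.445  0.896]
 [-1.    -0.     0.   ]]
jaw dir yaw 63.59829104512208
top 603 [[-0.049  -0.024 ]
 [-0.02    0.005 ]
 [ 0.0092  0.0339]] 0.0694003414536703 ((-19.973888397216797, 4.9227294921875), (59.60218811035156, 59.87975311279297), 89.22366333007812)
side 477 [[-0.0499 -0.0239]
 [-0.0198  0.0071]
 [ 0.0089  0.0357]] 0.068831347280242 ((-20.788875579833984, 5.744110107421875), (61.58451843261719, 60.91837692260742), 89.07508850097656)
pre push [ 0.447  -0.0615] home contact [ 0.5153 -0.0443]
pivot [0.5337 0.0449]
```

Call:
{"api": "play_rows", "payload": {
  "motion": [
    [1,[0.01,-0.04,0],-0.14],
    [1,[0.025,-0.085,0],-0.28],
    [1,[0.04,-0.13,0],-0.42],
    [1,[0.053,-0.175,0],-0.56],
    [1,[0.066,-0.22,0],-0.7]
  ]
}}

```text
time: 1.4
tool_pos: [0.3441, 0.3381, 0.2314]
tool_rot: [0.693, -0.142, 0.692, 0.142]
contact_force: [0.2, -0.7, 0.9]
gripper_width: 0.141
```

Call:
{"api": "play_rows", "payload": {
  "motion": [
    [1,[0.013,-0.045,0],-0.1],
    [1,[0.026,-0.09,0],-0.164],
    [1,[0.039,-0.135,0],-0.164],
    [1,[0.052,-0.18,0],-0.164],
    [1,[0.065,-0.22,0],-0.164]
  ]
}}

```text
time: 1.9
tool_pos: [0.4091, 0.1178, 0.2317]
tool_rot: [0.702, -0.087, 0.701, 0.087]
contact_force: [1.6, -0.4, 0.5]
gripper_width: -0.006
```

Call:
{"api": "play_rows", "payload": {
  "motion": [
    [1,[0.013,-0.045,0],0],
    [1,[0.026,-0.09,0],0],
    [1,[0.039,-0.135,0],0],
    [1,[0.051,-0.17,0],0],
    [1,[0.051,-0.17,0],0]
  ]
}}

```text
time: 2.4
tool_pos: [0.4606, -0.0539, 0.2315]
tool_rot: [0.702, -0.085, 0.702, 0.084]
contact_force: [0.4, 0.4, 0.4]
gripper_width: -0.001
```

Call:
{"api": "play_rows", "payload": {
  "motion": [
    [1,[0,0.002,-0.045],0],
    [1,[0,0.002,-0.09],0],
    [1,[0,0.002,-0.135],0],
    [1,[0,0.002,-0.175],0],
    [1,[0,0.002,-0.195],0]
  ]
}}

```text
time: 2.9
tool_pos: [0.4569, -0.0468, 0.0323]
tool_rot: [0.7, -0.086, 0.704, 0.088]
contact_force: [0.0, -0.9, 0.0]
gripper_width: 0.002
```

```bash
python3 - <<'E'
from h import *
from plant import state
print(state()["tool_pos"],state()["contact_force"])
for c in ["side","wrist"]:
    p,d=cams.grab_frame(c); cv2.imwrite(f"pics/{c}1.png",p[:,:,::-1] if c=="wrist" else cv2.resize(p[130:290,280:440,::-1],None,fx=3.7,fy=3.7))
E
```

```text
[ 0.45692513 -0.04681538  0.03231395] [ 0.03939602 -0.8999819   0.01757114]
```

View pics/side1.png

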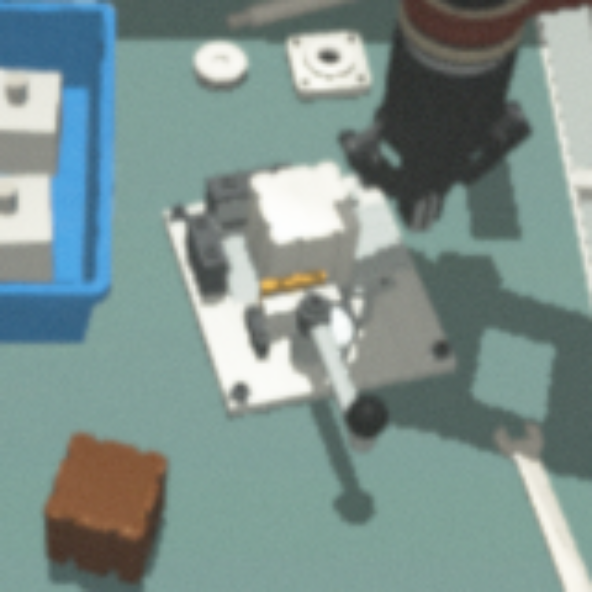

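View pics/wrist1.png

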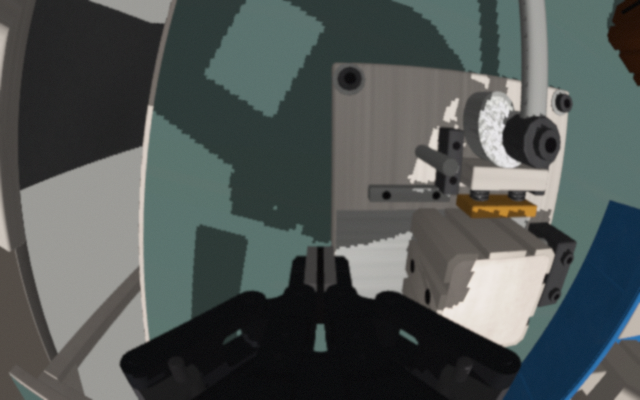

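```bash
python3 - <<'E'
from h import *
from plant import state
tp=state()["tool_pos"]
a=np.radians(14.1);R=np.array([[np.cos(a),-np.sin(a)],[np.sin(a),np.cos(a)]])
for c in ["side","top"]:
    p,d=cams.grab_frame(c);P=cloud(c,d).reshape(-1,3);m0=d.reshape(-1)>0
    dark=p.reshape(-1,3).max(1)<80
    l=(P[:,:2]-tp[:2])@R; 
    for z0 in np.arange(.03,.16,.01):
        m=m0&dark&(np.abs(P[:,2]-z0-.005)<.005)&(np.abs(l[:,0])<.1)&(np.abs(l[:,1])<.03)
        if m.sum():print(c,round(z0,2),m.sum(),l[m].min(0).round(3),l[m].max(0).round(3))
E
```

```text
side 0.04 6 [-0.01  -0.001] [0.013 0.009]
side 0.05 14 [-0.009 -0.002] [0.014 0.01 ]
side 0.06 11 [-0.009 -0.   ] [0.015 0.01 ]
side 0.07 29 [-0.025  0.003] [0.017 0.015]
side 0.08 91 [-0.036 -0.009] [0.031 0.016]
side 0.09 70 [-0.044 -0.008] [0.043 0.018]
side 0.1 94 [-0.05  -0.002] [0.051 0.019]
side 0.11 98 [-0.052  0.003] [0.055 0.02 ]
side 0.12 116 [-0.056  0.003] [0.061 0.021]
side 0.13 85 [-0.046 -0.002] [0.047 0.022]
side 0.14 46 [-0.04  -0.006] [0.042 0.02 ]
side 0.15 19 [ 0.016 -0.002] [0.039 0.03 ]
top 0.1 2 [0.039 0.012] [0.048 0.012]
top 0.11 5 [ 0.041 -0.007] [0.051 0.011]
top 0.12 41 [ 0.044 -0.01 ] [0.063 0.012]
top 0.13 29 [ 0.043 -0.011] [0.061 0.011]
top 0.14 12 [ 0.041 -0.008] [0.045 0.007]
top 0.15 6 [ 0.041 -0.008] [0.043 0.008]
```

Call:
{"api": "play_rows", "payload": {
  "motion": [
    [1,[0.006,-0.003,0.006],0],
    [1,[0.014,-0.001,0.01],0],
    [1,[0.022,0.001,0.01],0],
    [1,[0.027,0.002,0.01],0],
    [1,[0.03,0.0025,0.01],0]
  ]
}}

```text
time: 3.6
tool_pos: [0.4908, -0.0456, 0.0467]
tool_rot: [0.702, -0.087, 0.702, 0.087]
contact_force: [0.1, 1.2, -0.3]
gripper_width: 0.005
```

Call:
{"api": "play_rows", "payload": {
  "motion": [
    [1,[0.003,0.0007,0],0],
    [1,[0.006,0.0015,0],0],
    [1,[0.009,0.0022,0],0],
    [1,[0.012,0.003,0],0],
    [1,[0.014,0.0035,0],0]
  ]
}}

```text
time: 4.1
tool_pos: [0.5037, -0.0421, 0.0459]
tool_rot: [0.701, -0.087, 0.702, 0.087]
contact_force: [-2.7, -0.7, 1.4]
gripper_width: -0.003
```

Call:
{"api": "play_rows", "payload": {
  "motion": [
    [1,[0.002,0.0005,0],0],
    [1,[0.004,0.001,0],0],
    [1,[0.006,0.0015,0],0],
    [1,[0.0075,0.0018,0],0],
    [1,[0.009,0.0022,0],0]
  ]
}}

```text
time: 4.6
tool_pos: [0.5129, -0.0399, 0.0461]
tool_rot: [0.702, -0.087, 0.702, 0.087]
contact_force: [-2.9, -0.9, -0.7]
gripper_width: -0.001
```

Call:
{"api": "play_rows", "payload": {
  "motion": [
    [1,[0.001,0.0002,0],0],
    [1,[0.002,0.0005,0],0],
    [1,[0.002,0.0005,0],0]
  ]
}}

```text
time: 4.9
tool_pos: [0.515, -0.0395, 0.0463]
tool_rot: [0.702, -0.087, 0.702, 0.087]
contact_force: [-1.6, -0.7, -0.2]
gripper_width: -0.002
```

Call:
{"api": "play_rows", "payload": {
  "motion": [
    [1,[0.001,0.0002,0],0],
    [1,[0.002,0.0005,0],0]
  ]
}}

```text
time: 5.1
tool_pos: [0.5157, -0.0393, 0.0462]
tool_rot: [0.7, -0.087, 0.703, 0.087]
contact_force: [-8.9, -2.9, 4.8]
gripper_width: 0.002
```

Call:
{"api": "play_rows", "payload": {
  "motion": [
    [1,[0.001,0.0002,0],0],
    [1,[0.002,0.0005,0],0]
  ]
}}

```text
time: 5.3
tool_pos: [0.5157, -0.0393, 0.0462]
tool_rot: [0.698, -0.087, 0.705, 0.087]
contact_force: [-19.2, -4.6, 11.9]
gripper_width: 0.001
```

Call:
{"api": "play_rows", "payload": {
  "motion": [
    [1,[-0.001,-0.0002,0],0],
    [1,[-0.002,-0.0005,0],0],
    [1,[-0.006,-0.0015,0],0],
    [1,[-0.016,-0.004,0],0],
    [1,[-0.03,-0.0075,0],0]
  ]
}}

```text
time: 5.8
tool_pos: [0.4893, -0.0462, 0.0469]
tool_rot: [0.702, -0.087, 0.701, 0.087]
contact_force: [-0.0, 0.3, -0.3]
gripper_width: 0.003
```

```bash
cat > chk.py <<'E'
from h import *
from plant import state
import sys
n=sys.argv[1]
print(state()["tool_pos"],state()["contact_force"],state()["time"])
a=np.radians(14.1);t=np.array([.558,-.0315]);R=np.array([[np.cos(a),-np.sin(a)],[np.sin(a),np.cos(a)]])
for c in ["top","side"]:
    p,d=cams.grab_frame(c); np.save(f"{c}{n}_d.npy",d)
    b={"top":(195,305,290,400),"side":(150,270,315,430)}[c]
    cv2.imwrite(f"pics/{c}{n}.png",cv2.resize(p[b[0]:b[1],b[2]:b[3],::-1],None,fx=5,fy=5,interpolation=cv2.INTER_CUBIC))
    P=cloud(c,d).reshape(-1,3)
    f=(P[:,:2]-t)@R
    m=(np.abs(f[:,0]+.01)<.06)&(np.abs(f[:,1])<.055)&(np.abs(P[:,2]-.070)<.006)
    bright=p.reshape(-1,3).min(1)>110
    m&=bright
    q=f[m];print(c,m.sum(),np.percentile(q,[1,50,99],axis=0).round(4),cv2.minAreaRect((q*1000).astype(np.float32)))
    m=(np.abs(P[:,2]-.078)<.013)&(np.abs(np.hypot(f[:,0]+.005,f[:,1]-.08)-.095)<.014)&(p.reshape(-1,3).max(1)<60)
    if m.sum():
        k=f[m].mean(0)-[-.005,.08];print("knob",m.sum(),k,"lever",np.arctan2(k[1],k[0])-np.radians(70))
p,d=cams.grab_frame("wrist");cv2.imwrite(f"pics/wrist{n}.png",p[:,:,::-1])
E
python3 chk.py 2
```

```text
[ 0.48933076 -0.04617438  0.0469303 ] [-0.0126927   0.31381373 -0.25162839] 5.8
top 480 [[-0.0253 -0.0243]
 [ 0.0075  0.0041]
 [ 0.031   0.0342]] ((1.803924560546875, 4.901287078857422), (59.80757141113281, 59.66779708862305), 89.79197692871094)
knob 81 [0.00066185 0.09597837] lever 0.3421701117925873
side 478 [[-0.0285 -0.0234]
 [ 0.0015  0.0073]
 [ 0.0304  0.0358]] ((1.0222587585449219, 4.897727966308594), (60.54844665527344, 62.659881591796875), 0.26468104124069214)
knob 82 [-0.01404802  0.05386584] lever 0.6041796860223649
```

View pics/wrist2.png

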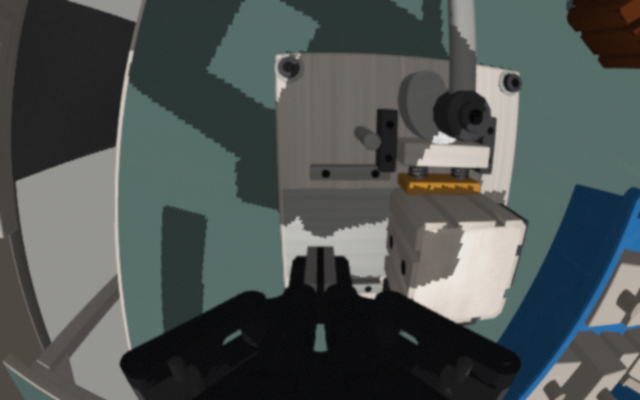

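View pics/side2.png

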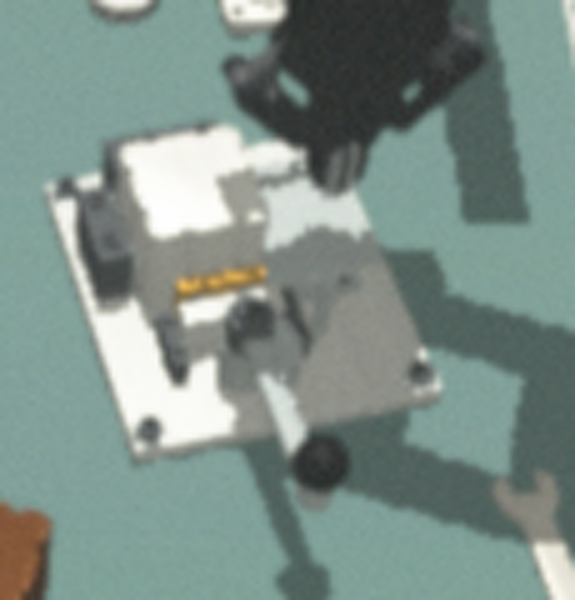

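Call:
{"api": "play_rows", "payload": {
  "motion": [
    [1,[-0.005,-0.001,0.045],0],
    [1,[-0.005,-0.001,0.09],0],
    [1,[0.0,0.01,0.135],0],
    [1,[0.02,0.045,0.145],0],
    [1,[0.035,0.085,0.145],0]
  ]
}}

```text
time: 6.45
tool_pos: [0.5275, 0.0393, 0.1963]
tool_rot: [0.705, -0.087, 0.698, 0.085]
contact_force: [0.7, -0.1, 0.7]
gripper_width: -0.002
```

Call:
{"api": "play_rows", "payload": {
  "motion": [
    [1,[0.02,0.04,0],0],
    [1,[0.043,0.078,0],0],
    [1,[0.043,0.078,-0.03],0],
    [1,[0.043,0.078,-0.07],0],
    [1,[0.043,0.078,-0.08],0]
  ]
}}

```text
time: 6.95
tool_pos: [0.5643, 0.1175, 0.1065]
tool_rot: [0.699, -0.087, 0.704, 0.087]
contact_force: [-1.1, -0.5, -0.4]
gripper_width: -0.0
```

```bash
python3 chk.py 3
```

```text
[0.56428835 0.11746959 0.1065378 ] [-1.0728916  -0.51034841 -0.40490406] 6.95
top 599 [[-0.0274 -0.0243]
 [ 0.0017  0.0051]
 [ 0.0309  0.0342]] ((1.8221702575683594, 4.832513809204102), (59.9654426574707, 59.58037185668945), 89.72528839111328)
knob 53 [-0.00275753  0.09779878] lever 0.37725436934691614
side 9 [[ 0.0263 -0.0243]
 [ 0.0303 -0.0169]
 [ 0.0318 -0.0108]] ((29.458330154418945, -17.882694244384766), (14.579276084899902, 2.619875431060791), 74.31254577636719)
knob 66 [0.00277368 0.10124434] lever 0.32167675299492626
```

View pics/wrist3.png

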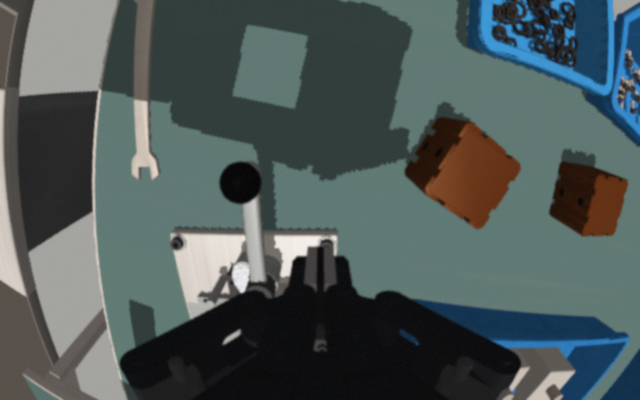

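View pics/side3.png

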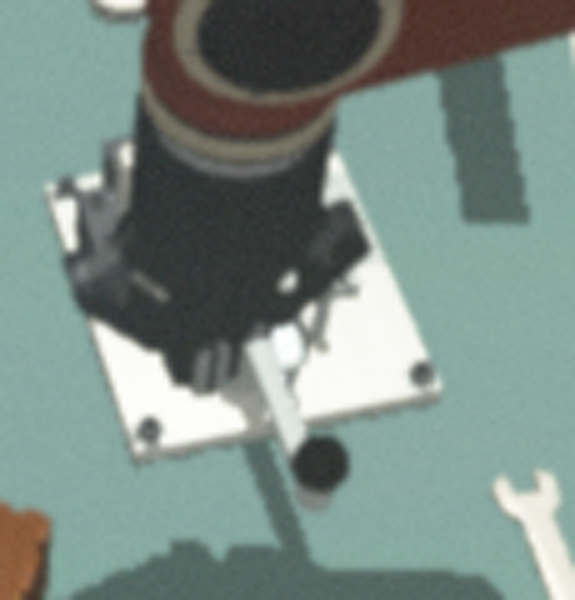

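Call:
{"api": "play_rows", "payload": {
  "motion": [
    [1,[0.001,0,-0.025],0],
    [1,[0.001,0,-0.045],0],
    [1,[0.001,0,-0.06],0],
    [1,[0.001,0,-0.068],0],
    [1,[0.001,0,-0.068],0]
  ]
}}

```text
time: 7.6
tool_pos: [0.5679, 0.1168, 0.0432]
tool_rot: [0.702, -0.087, 0.702, 0.087]
contact_force: [-0.2, -0.9, -0.8]
gripper_width: -0.003
```

```bash
python3 - <<'E'
import numpy as np
P=np.array([.533,.0455])
for off in (.019,):
  for th in np.arange(.05,2.2,.1):
    p=np.radians(84.1)+th;u=np.array([np.cos(p),np.sin(p)]);v=np.array([u[1],-u[0]])
    print(round(th,2),(P+.063*u+off*v).round(4),round(th-.349,3))
E
```

```text
0.05 [0.5553 0.1074] -0.299
0.15 [0.549  0.1093] -0.199
0.25 [0.5426 0.1106] -0.099
0.35 [0.536  0.1112] 0.001
0.45 [0.5294 0.1112] 0.101
0.55 [0.5229 0.1105] 0.201
0.65 [0.5165 0.1092] 0.301
0.75 [0.5102 0.1072] 0.401
0.85 [0.5041 0.1046] 0.501
0.95 [0.4984 0.1015] 0.601
1.05 [0.493  0.0977] 0.701
1.15 [0.4879 0.0935] 0.801
1.25 [0.4834 0.0887] 0.901
1.35 [0.4793 0.0836] 1.001
1.45 [0.4758 0.078 ] 1.101
1.55 [0.4728 0.0721] 1.201
1.65 [0.4705 0.066 ] 1.301
1.75 [0.4687 0.0596] 1.401
1.85 [0.4676 0.0532] 1.501
1.95 [0.4672 0.0466] 1.601
2.05 [0.4674 0.04  ] 1.701
2.15 [0.4683 0.0335] 1.801
```

Call:
{"api": "play_rows", "payload": {
  "motion": [
    [1,[-0.007,-0.002,-0.004],0],
    [1,[-0.014,-0.004,-0.005],0],
    [1,[-0.02,-0.005,-0.005],0],
    [1,[-0.025,-0.006,-0.005],0],
    [1,[-0.029,-0.006,-0.005],0]
  ]
}}

```text
time: 8.1
tool_pos: [0.5385, 0.1109, 0.0387]
tool_rot: [0.702, -0.087, 0.702, 0.087]
contact_force: [0.9, -0.5, 0.9]
gripper_width: -0.003
```

Call:
{"api": "play_rows", "payload": {
  "motion": [
    [1,[-0.006,0,0],0.05],
    [1,[-0.012,0,0],0.14],
    [1,[-0.0175,-0.001,0],0.23],
    [1,[-0.0225,-0.002,0],0.31],
    [1,[-0.0277,-0.0035,0],0.39]
  ]
}}

```text
time: 8.6
tool_pos: [0.5126, 0.1078, 0.039]
tool_rot: [0.673, -0.222, 0.67, 0.222]
contact_force: [4.7, 1.3, -2.0]
gripper_width: 0.005
```

Call:
{"api": "play_rows", "payload": {
  "motion": [
    [1,[-0.005,-0.002,0],0.08],
    [1,[-0.0096,-0.0043,0],0.16],
    [1,[-0.0141,-0.007,0],0.24],
    [1,[-0.0183,-0.0101,0],0.32],
    [1,[-0.0224,-0.0135,0],0.4]
  ]
}}

```text
time: 9.1
tool_pos: [0.49, 0.0946, 0.0391]
tool_rot: [0.615, -0.351, 0.612, 0.351]
contact_force: [5.2, 2.9, -2.5]
gripper_width: -0.001
```

```bash
python3 chk.py 4
```

```text
[0.49003472 0.09459627 0.03905595] [ 5.16252932  2.88446846 -2.52525915] 9.1
top 608 [[-0.0274 -0.0256]
 [ 0.0015  0.0033]
 [ 0.031   0.0325]] ((1.7850570678710938, 3.7034912109375), (59.93288803100586, 59.71427917480469), 89.69194793701172)
side 475 [[-0.0282 -0.0257]
 [ 0.0017  0.006 ]
 [ 0.0306  0.0345]] ((0.28319740295410156, 4.103532791137695), (61.13219451904297, 62.7534065246582), 0.45925745368003845)
knob 67 [-0.06319834  0.07282549] lever 1.0638063738955812
```

View pics/wrist4.png

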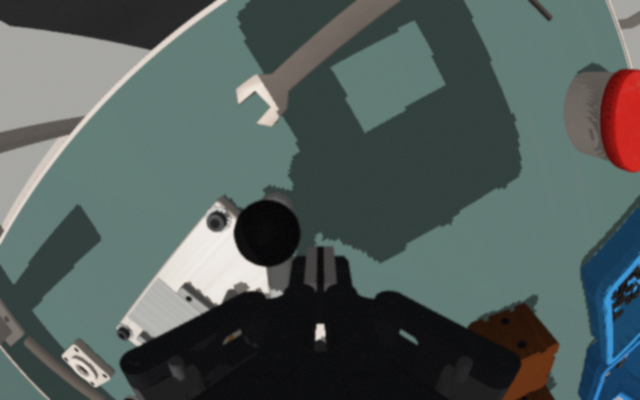

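View pics/side4.png

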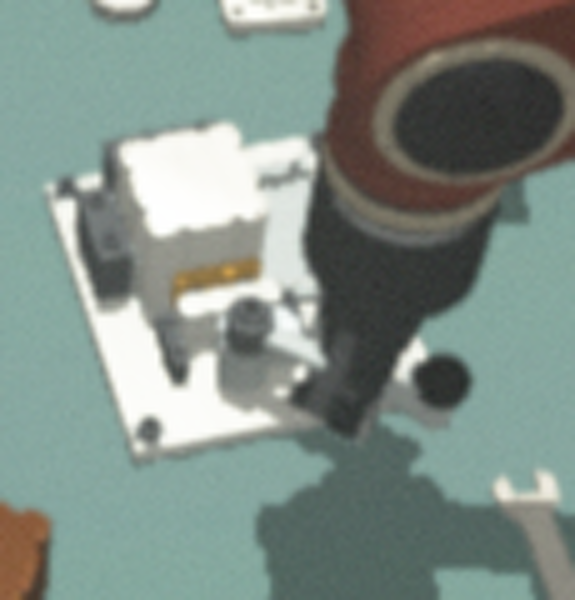

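Call:
{"api": "play_rows", "payload": {
  "motion": [
    [1,[-0.0037,-0.0037,0],0.08],
    [1,[-0.0072,-0.0077,0],0.16],
    [1,[-0.0102,-0.0119,0],0.24],
    [1,[-0.0129,-0.0165,0],0.32],
    [1,[-0.0153,-0.0212,0],0.4]
  ]
}}

```text
time: 9.75
tool_pos: [0.4743, 0.0736, 0.039]
tool_rot: [0.533, -0.466, 0.531, 0.466]
contact_force: [2.9, 4.5, 0.3]
gripper_width: -0.0
```

Call:
{"api": "play_rows", "payload": {
  "motion": [
    [1,[-0.0019,-0.0049,0],0.08],
    [1,[-0.0035,-0.0099,0],0.16],
    [1,[-0.0047,-0.015,0],0.24],
    [1,[-0.0055,-0.0202,0],0.32],
    [1,[-0.0059,-0.0254,0],0.4]
  ]
}}

```text
time: 10.25
tool_pos: [0.468, 0.0486, 0.039]
tool_rot: [0.43, -0.562, 0.428, 0.562]
contact_force: [1.8, 6.1, 1.2]
gripper_width: 0.002
```

```bash
python3 chk.py 5
```

```text
[0.46804602 0.04855821 0.03895018] [1.75954098 6.06875324 1.17714569] 10.25
top 606 [[-0.0275 -0.0275]
 [ 0.0017  0.0015]
 [ 0.0309  0.0307]] ((1.7817668914794922, 1.348470687866211), (59.995452880859375, 59.63713836669922), 89.84894561767578)
side 486 [[-0.0289 -0.0277]
 [ 0.0017  0.0047]
 [ 0.0308  0.0324]] ((1.1341361999511719, 1.8030261993408203), (61.239139556884766, 65.089599609375), 0.5702112317085266)
```

View pics/side5.png

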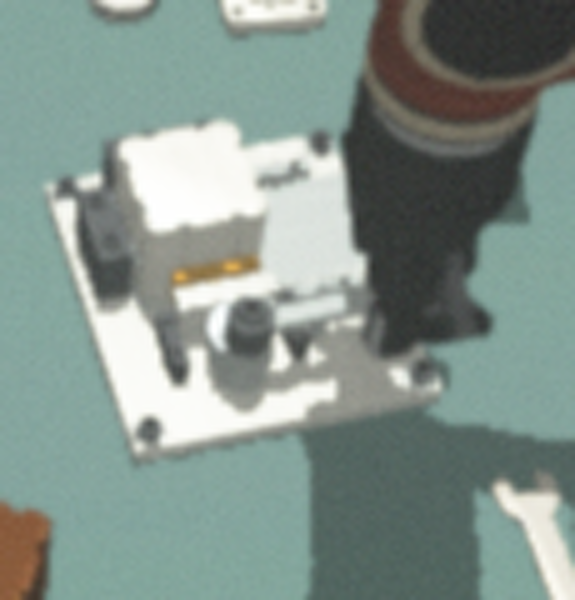

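Call:
{"api": "play_rows", "payload": {
  "motion": [
    [1,[0,-0.002,0],0.03],
    [1,[0,-0.004,0],0.06],
    [1,[0,-0.004,0],0.06]
  ]
}}

```text
time: 10.7
tool_pos: [0.4679, 0.0442, 0.0388]
tool_rot: [0.414, -0.574, 0.413, 0.574]
contact_force: [0.2, 5.9, 2.9]
gripper_width: -0.0
```

Call:
{"api": "play_rows", "payload": {
  "motion": [
    [1,[0,-0.001,0],0],
    [1,[0,-0.002,0],0],
    [1,[0,-0.002,0],0]
  ]
}}

```text
time: 11.0
tool_pos: [0.4679, 0.044, 0.0388]
tool_rot: [0.415, -0.573, 0.412, 0.575]
contact_force: [1.0, 11.7, 3.1]
gripper_width: 0.001
```

Against the pin: position stopped and force is rising. I push once more to confirm, then retreat.

Call:
{"api": "play_rows", "payload": {
  "motion": [
    [1,[0,-0.001,0],0],
    [1,[0,-0.002,0],0],
    [1,[0,-0.002,0],0]
  ]
}}

```text
time: 11.3
tool_pos: [0.468, 0.0438, 0.0389]
tool_rot: [0.416, -0.572, 0.41, 0.575]
contact_force: [0.7, 19.4, 3.0]
gripper_width: -0.006
```

Call:
{"api": "play_rows", "payload": {
  "motion": [
    [1,[0,0.003,0],0],
    [1,[-0.001,0.008,0],0],
    [1,[-0.002,0.018,0],0],
    [1,[-0.003,0.03,0],0],
    [1,[-0.003,0.035,0.04],0]
  ]
}}

```text
time: 11.8
tool_pos: [0.4591, 0.0754, 0.0727]
tool_rot: [0.41, -0.57, 0.415, 0.578]
contact_force: [-0.8, 0.0, -0.8]
gripper_width: -0.003
```

Call:
{"api": "play_rows", "payload": {
  "motion": [
    [1,[0,0.01,0.045],0],
    [1,[0,0.04,0.09],0],
    [1,[-0.01,0.08,0.135],0],
    [1,[-0.02,0.12,0.15],0],
    [1,[-0.03,0.16,0.15],0]
  ]
}}

```text
time: 12.3
tool_pos: [0.4358, 0.2366, 0.233]
tool_rot: [-0.415, 0.576, -0.411, -0.572]
contact_force: [1.2, 0.4, -0.9]
gripper_width: 0.002
```

```bash
python3 chk.py 6; python3 - <<'E'
from plant import nets,cams
import numpy as np
from h import *
for c in ["top","side"]:
    cams.grab_frame(c)
    for t in ["cylinder_body","lever_knob","lever_arm","end_stop"]:
        print(c,t,[(np.round(r["at"],4),round(r["score"],2)) for r in nets.landmark_of(c,t)[:2]])
E
```

```text
[0.43579899 0.23657713 0.23299897] [ 1.1753495   0.42497395 -0.92056413] 12.3
top 612 [[-0.0275 -0.0278]
 [ 0.0016  0.0013]
 [ 0.0309  0.0307]] ((1.6958198547363281, 1.4603462219238281), (59.807952880859375, 59.77790832519531), 89.89442443847656)
knob 82 [-0.09292852 -0.00618058] lever -4.296911925626821
side 480 [[-0.0278 -0.0282]
 [ 0.002   0.0042]
 [ 0.0309  0.0319]] ((1.1516857147216797, 2.322885513305664), (63.96250915527344, 61.09047317504883), 89.44888305664062)
knob 21 [-0.09020908  0.00152069] lever 1.903006426576244
top cylinder_body [(array([ 0.5562, -0.0282,  0.0148]), 0.79), (array([8.250e-01, 1.918e-01, 3.000e-04]), 0.59)]
top lever_knob [(array([0.4438, 0.0139, 0.0755]), 0.86), (array([ 0.5656, -0.0599,  0.0281]), 0.46)]
top lever_arm []
top end_stop [(array([ 0.5893, -0.0247,  0.0317]), 0.63), (array([ 0.5565, -0.0376,  0.0018]), 0.38)]
side cylinder_body [(array([ 0.5598, -0.0351,  0.0109]), 0.74), (array([ 0.5447, -0.0026,  0.0258]), 0.7)]
side lever_knob [(array([0.4489, 0.0187, 0.0749]), 0.57), (array([ 0.5463, -0.0031,  0.0244]), 0.39)]
side lever_arm [(array([0.4649, 0.0183, 0.0524]), 0.9), (array([0.53  , 0.0485, 0.049 ]), 0.42)]
side end_stop [(array([ 0.5882, -0.0213,  0.0343]), 0.8)]
```

View pics/side6.png

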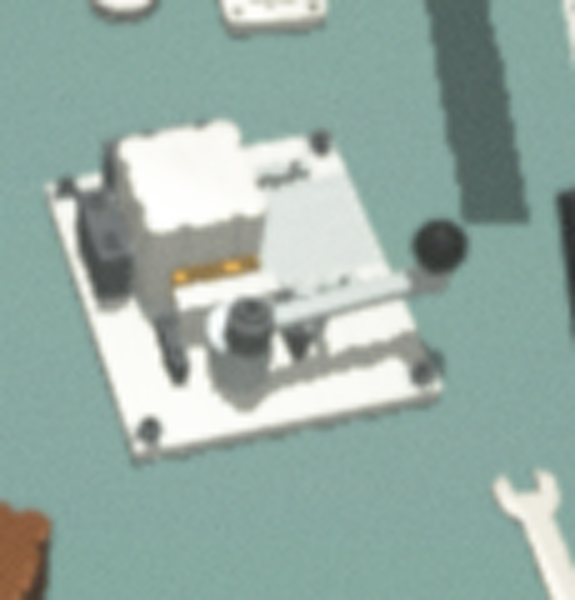

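View pics/top6.png

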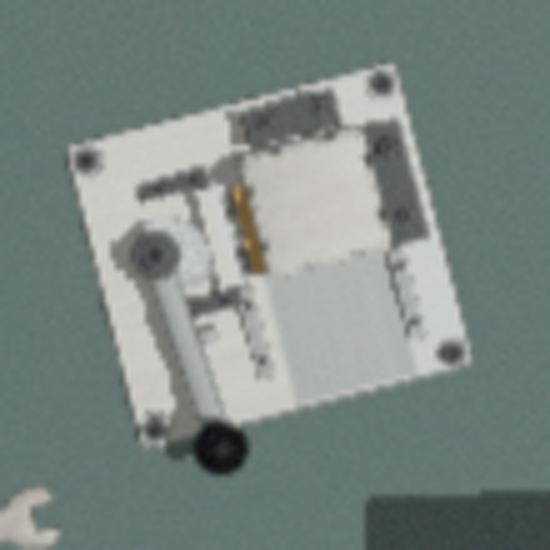

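```bash
python3 -c "
from plant import workorder,state
print(workorder.job_done(),state()['time'])"
```

```text
the job is handed in; nothing more can be done
the job is handed in; nothing more can be done
```

The cylinder body is home against the end stop and clamped, and I handed the job in about 13 s into the run. I got no verdict back.

- **Pushing the body home:** With shut fingertips I pushed it about 21 mm along the nest. It then stopped moving while the push force rose to about 19 N, which is well above its sliding force.
- **Closing the lever:** I swung it with one finger-side contact on the arm, from about 0.34 rad until it stopped against its pin. Pressing on to about 19 N moved it only 0.2 mm. I then backed the arm well clear.
- **Last checks (top camera):** The lever stands at about 1.99 rad, where 2.0 is closed. The body is square to about 0.1° and shows no gap to the buttons or the solid jaw. Clamping shifted it along the nest by only about 0.1 mm.
- **What disagreed:** My fitted fixture frame puts the body about 1.7 mm (x) and 1.4 mm (y) off its nominal home. I put this down to calibration, as it is within the roughly 2 mm accuracy and the force stop and pictures show the body seated. The side camera read the lever at 1.90 rad from only a few pixels, and the lever force stop supports the top camera's reading.

I did not touch the loose parts or the grease pot at any point.

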